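# Wedge the cask tight in its bay

### The job

The little cask stands loose in its wooden bay on the bench. Set the thin end of the loose wooden wedge in the gap between the cask's cradle and the tapered cheek, straight face to the cradle, and push it home along the bench until the cradle is hard against the opposite cheek and the wedge is jammed tight, then let go of it. Do not knock the wine glass or the wooden offcut about, and do not tip the cask.

Things in the scene. Friction and masses are not known exactly. Their poses are not given: they have to be found in the camera images.
- bay: Wooden bay bolted to the bench, open at its mouth (-x); timbers 45 mm high. Origin on the bench, where the cradle's centre is when the cradle touches the straight cheek. x points into the bay (the way the wedge is driven), y from tapered to straight cheek, z up. Straight cheek: inner face at y = +75.5 mm, x -100 to +130. Back stop: face at x = +100. Outer edge beyond the tapered cheek: y = -136.
- cheek_mouth (a point): On the bay: where the tapered cheek's inner face begins at the mouth, 22.5 mm up, at x = -100, y = -109.3 mm in the bay's frame. From here the upright face runs towards the cradle's side, 1 mm in y per 6.5 mm of x, ending at x = +55, y = -85.5 mm. The gap for the wedge is between this face and the cradle. Axes as the bay's.
- tip_home (a point): On the bay, at x = +45, y = -81 mm, 22.5 mm up: where wedge_tip is when the cradle touches the straight cheek and the wedge just touches cradle and cheek (up to a few mm deeper when pressed hard). The wedge then stays jammed by friction if it was pushed with about 15 N. Axes as the bay's.
- cradle_center (a point): Centre (18 mm up) of the cradle's foot, a block 180 (x) x 150 (y) x 36 mm high that slides on the bench inside the bay; axes as the bay's within 0.015 rad. The cask is fixed on it: 120 mm thick, axis along x, top at 175 mm, brass tap 28 mm proud of the foot at -x, mid-width. Load 0.4 to 0.7 kg. It starts with its side 3 to 8 mm short of touching the straight cheek.
- wedge_head (a point): Centre of the wedge's thick head, 22.5 mm up. Wood, 0.12 kg, 201 mm long, 45 high, lying right way up. x to the thin end, z up. Head: parallel-sided block 45 (x) x 36 (y), end face 22.5 mm behind this point. Ahead of the head it tapers over 156 mm to 12 mm thick: +y side straight along the whole wedge (y = +18 mm), goes to the cradle; -y side tapers 1 in 6.5, goes to the tapered cheek.
- wedge_tip (a point): Centre of the wedge's thin end face (12 mm thick, 45 mm high), 22.5 mm up; axes as wedge_head; 178.5 mm ahead of wedge_head and 12 mm to its +y side. Pushing on the head slides the load over with 3 to 9 N; once all is tight the push rises steeply.
- batten: square wooden offcut, 150 x 28 x 24 mm, parallel-sided, not part of the job; origin at the centre of its underside
- goblet: standing wine glass, 72 mm across, 168 mm tall; not part of the job; origin under its centre
Not all that is in view belongs to the job. Leave any black look-alike of the part that bears wedge_head alone.

How it is judged:
By the outcome, as a careful person would: the job done as asked, in the order asked, and still so for the second after the job is handed in, with the robot touching nothing.
It also fails if it takes over 54 s, if anything falls off the work surface, if the arm or the gripper's body presses on something with over 40 N, if the wrist force passes 120 N, or if a joint passes its speed limit or range.

### The arm

A 6-joint arm with a two-finger parallel gripper is mounted at the origin on the work surface. World frame = base frame: x ahead of the robot, y to its left, z up, the work surface at z = 0. Lengths are in m, angles in rad, forces in N, time in s.
With the tool pointing down it reaches from about 0.25 to 0.775 m from the base axis. Payload 8.9 kg.
Tool frame: the origin (TCP) lies at the very end of the fingers, on their centre line; the grasp point (between the pads) lies 19 mm behind it; x points along the fingers, y is the direction in which the jaws open and shut, and the axes are right-handed (so a half turn about x gives the same grasp; the last joint's range is limited). The gripper opens to 85 mm and grips with 20 to 120 N. Pads are 22 mm wide; open, the fingers measure 114 mm over their backs; the gripper's body (76 mm by 85 mm) begins 54 mm behind the grasp point. The pads swing forward as they close: fully open they stand 13 mm farther back than shut.
Start: joints at [1.096, 0.291, -0.153, 1.127, 0, 1.431], TCP at [0.173, 0.496, 0.231] pointing down, gripper open.
Joint ranges: [-2.52, 2.52], [-0.91, 1.74], [-1.3, 1.37], [-1.96, 2.02], [-1.52, 1.47], [-3.14, 3.14]. Speed limits (rad/s): [2.22, 2.22, 2.79, 3.14, 3.14, 3.14].

### API

Orientations are given as a rotation vector (axis times angle).
In Python, from workcell import robot gives the robot as it stands.
- The arm moves only by the tool move_arm, never from a script. Its argument "plan" is a list of rows, each an object of numbers: "x", "y", "z": the shift along the tool's x, y, z in mm; "spin": the turn about the tool's x in degrees. A call has 1 to 8 rows; each row is the pose to reach, as a shift and turn from the pose commanded when the call began, along the tool's axes at that moment; what a row does not reach only later rows make up. A row lasts 1/10 s, in which the tool goes at most 50 mm and 8.59 degrees, less where a joint would pass 70% of its speed; a pose out of reach is approached as far as the arm can. A call with a gripper value outside its range is refused whole. "grip" is the finger opening in mm, from 0 to 85.4, set as the call begins (left out, the last holds). The fingers move at their own pace and stop on an object; "grip_force" is the grip in N (left out, the last holds). Time passes only in rows, so rows that repeat a pose let the fingers close. It gives the time, the measured TCP pose, the force and the opening at its end, in the units of the state.
- robot.read_state(): the state, without advancing time (a new reading comes with each control period).
- robot.get_image(name): name is "scene" or "top"; returns a dict with "img" (420x560x3 uint8, red, green, blue), "fx", "fy", "cx", "cy" (pixels), "eye" and "orientation" of the camera in the world. Camera axes: x right, y down, z forward; pixel columns grow to the right and rows downward; lengths in m; the calibration is good to about 2 mm. A picture is of the moment at which its call begins. There is no depth.
- robot.hand_in(): hands the job in, once; it reports no verdict.
Trained networks look in a picture, given as the dict that the camera call returned (one of the last four; its "shot" number tells which), for a name from the list of things; names that differ only in an ending like _2 or _b are one class to them, and where a whole thing is asked for, a point or a joint stands for the part that bears it (a point fixed in the world has none). Each returns a list of dicts, best first, with "score" (0 to 1); they miss things now and then, are a little off and sometimes report something else, mostly with a low value. They report only what shows in the picture. A call takes as long as a camera call. They do not tell look-alikes from the thing itself.
- robot.find_in(picture, label): "xy" ([column, row] as shares, 0 to 1, of the picture: columns of its width, rows of its height, amid what is visible of it).
- robot.regions_of(picture, label): "mask" (420x560 bool, what is visible of it) and "xy" ([column, row] as shares, 0 to 1, of the picture: columns of its width, rows of its height, amid what is visible of it).
- robot.place_of(picture, label): "xy" ([column, row] as shares, 0 to 1, of the picture: columns of its width, rows of its height: a listed point, or the origin of a listed thing).
The state is a dict: "clock": time; "joint_pos": joint angles; "joint_velocities": joint speeds; "tau": joint torques, N m; "eef_pos": TCP position; "eef_rot": TCP orientation; "ft_force": force on the tool from outside, world axes, zero at the start; "wrist_torque": the same for the moment, N m; "opening": finger opening in m.
Only numpy, scipy, OpenCV 4.12 (cv2) and the standard library are available. Lean on these libraries where they do the work, as an engineer would, in place of code of your own. Each camera call takes 0.05 s, during which the arm holds its last target.

## Working session

There is one attempt and no reset: what is moved stays moved. The work goes in short steps, Python scripts to look and compute and a tool call to move; the robot and the scene stay as the last step left them, time stands still between calls to the robot, and variables do not carry over. Pictures are saved under pics/ and viewed, and the job is handed in when it is done.

Besides the shell and the picture viewer there is one more tool, called as name(argument=value, ...) on one line, values as JSON. move_arm: Moves the arm, as the interface text tells. Its arguments: {"type":"object","properties":{"plan":{"type":"array","items":{"type":"object","properties":{"x":{"type":"number"},"y":{"type":"number"},"z":{"type":"number"},"spin":{"type":"number"}}}},"grip":{"type":"number"},"grip_force":{"type":"number"}},"required":["plan"]}

```bash
mkdir -p pics; ls; cat > h.py <<'E'
import numpy as np, cv2
from scipy.spatial.transform import Rotation as R
from workcell import robot
def cam(c):
    o=np.array(c["orientation"]); M=R.from_rotvec(o).as_matrix() if o.shape==(3,) else o
    return M,np.array(c["eye"])
def px2w(c,xy,z):
    M,e=cam(c); u=xy[0]*560;v=xy[1]*420
    d=M@np.array([(u-c["cx"])/c["fx"],(v-c["cy"])/c["fy"],1]); t=(z-e[2])/d[2]; return e+t*d
def w2px(c,p):
    M,e=cam(c); q=M.T@(np.array(p)-e); return np.array([q[0]/q[2]*c["fx"]+c["cx"],q[1]/q[2]*c["fy"]+c["cy"]])
def save(c,n): cv2.imwrite("pics/"+n+".png",c["img"][:,:,::-1])
E
cat > l1.py <<'E'
from h import *
s=robot.read_state(); print({k:np.round(v,3) for k,v in s.items()})
Z=dict(bay=0,cheek_mouth=.0225,tip_home=.0225,cradle_center=.018,wedge_head=.0225,wedge_tip=.0225,batten=0,goblet=0)
for n in("top","scene"):
    c=robot.get_image(n); save(c,n+"1"); print(n,c["eye"],c["orientation"],c["fx"])
    for k,z in Z.items():
        for r in robot.place_of(c,k)[:3]: print(k,round(r["score"],2),np.round(np.array(r["xy"])*[560,420],1),np.round(px2w(c,r["xy"],z)*1000,1))
E
python3 l1.py
```

```text
pics
{'clock': np.float64(0.0), 'joint_pos': array([ 1.096,  0.291, -0.154,  1.127, -0.   ,  1.431]), 'joint_velocities': array([-0.001,  0.001,  0.002, -0.001,  0.001,  0.001]), 'tau': array([ 3.0000e-03, -5.3714e+01,  3.3137e+01,  1.6000e-02, -0.0000e+00,
       -0.0000e+00]), 'eef_pos': array([0.173, 0.495, 0.231]), 'eef_rot': array([ 0.263,  1.555, -0.265]), 'ft_force': array([0.106, 0.609, 0.31 ]), 'wrist_torque': array([-0.036,  0.05 ,  0.028]), 'opening': np.float64(0.085)}
top [ 0.42399091 -0.00450448  1.04964691] [-2.16988967  2.19725487 -0.02984074] 407.3939853261906
cheek_mouth 0.62 [306.3 158.1] [604.5 -45.2  22.5]
tip_home 0.6 [254.6 134.2] [668.1  85.8  22.5]
tip_home 0.48 [310.  158.7] [602.7 -54.6  22.5]
wedge_head 0.85 [384.4 294.2] [ 260.7 -233.7   22.5]
wedge_head 0.8 [419.  207.1] [ 476.2 -325.2   22.5]
wedge_tip 0.95 [375.9 144.9] [ 635.2 -221.7   22.5]
wedge_tip 0.63 [432.3 245.8] [ 379.3 -355.4   22.5]
batten 0.93 [400.9 107.2] [ 737.5 -293.2    0. ]
goblet 0.7 [167.3 246.5] [383.9 316.3   0. ]
goblet 0.38 [254.9 133.3] [675.7  86.9   0. ]
scene [ 1.27833541 -0.59227038  0.71510796] [-1.99255039 -0.97454375  0.51868487] 472.56869078648464
bay 0.87 [330.3 226.2] [579.3 103.2   0. ]
cheek_mouth 0.75 [285.5 244.6] [590.6 -51.6  22.5]
tip_home 0.66 [346.9 236.6] [657.2  84.1  22.5]
cradle_center 0.73 [330.4 218. ] [570.7 110.2  18. ]
wedge_head 0.64 [160.2 268.5] [ 486.8 -322.1   22.5]
wedge_head 0.57 [153.9 208.2] [ 256.6 -229.1   22.5]
wedge_tip 0.92 [231.4 286. ] [ 630.8 -228.3   22.5]
wedge_tip 0.68 [123.8 253.2] [ 386.3 -364.7   22.5]
batten 0.95 [234.2 338.1] [ 735.1 -290.7    0. ]
goblet 0.82 [337.  173.6] [392.  303.1   0. ]
```

View pics/top1.png

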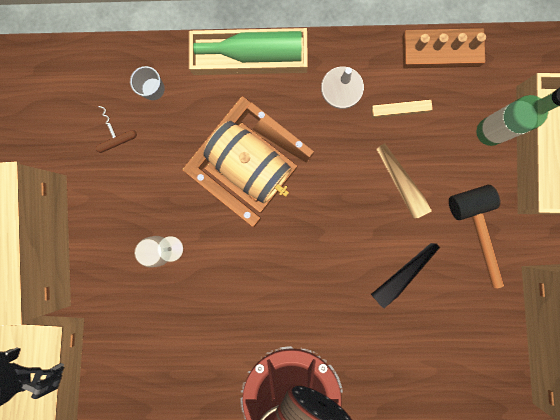

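View pics/scene1.png

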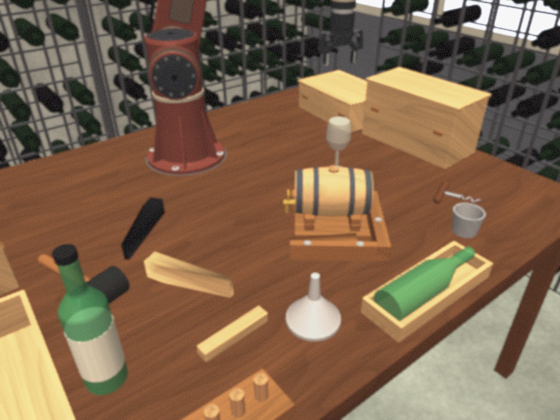

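The wooden wedge has its head at about (419,207) and its tip at (381,147) in the top picture. The black look-alike is near (405,275). The bay opens to the lower right, and the tapered cheek is its upper-right timber. Next I'll overlay the models on the pictures to refine the poses.

```bash
cat > ov.py <<'E'
from h import *
import sys
def T(p,pts):
    x,y,a=p; c,s=np.cos(a),np.sin(a); q=np.array(pts,float)/1000
    return np.c_[x+c*q[:,0]-s*q[:,1],y+s*q[:,0]+c*q[:,1],q[:,2]]
W=[(-22.5,-18),(22.5,-18),(178.5,6),(178.5,18),(-22.5,18)]
def poly(img,c,p,pts,col,k,off):
    q=np.array([w2px(c,a) for a in T(p,pts)]); q=((q+.5-off)*k).astype(int)
    cv2.polylines(img,[q.reshape(-1,1,2)],True,col,1,cv2.LINE_AA)
def crop(c,ctr,k=5,w=140,h=110):
    off=np.array([ctr[0]-w//2,ctr[1]-h//2]); off=np.maximum(off,0)
    im=c["img"][off[1]:off[1]+h,off[0]:off[0]+w,::-1]
    return cv2.resize(im,None,fx=k,fy=k,interpolation=cv2.INTER_CUBIC),off,k
def draw(c,ctr,name,bay=None,wedge=None,cr=None,**kw):
    im,off,k=crop(c,ctr,**kw)
    if bay is not None:
        poly(im,c,bay,[(-100,75.5,45),(130,75.5,45)],(255,255,0),k,off)
        poly(im,c,bay,[(-100,-109.3,45),(55,-85.5,45)],(255,0,255),k,off)
        poly(im,c,bay,[(100,75.5,45),(100,-80,45)],(0,255,0),k,off)
        poly(im,c,bay,[(-100,-136,45),(55,-136,45)],(0,255,255),k,off)
        poly(im,c,bay,[(-100,-136,0),(55,-136,0)],(0,155,155),k,off)
    if wedge is not None:
        poly(im,c,wedge,[(a,b,45) for a,b in W],(255,0,0),k,off)
        poly(im,c,wedge,[(a,b,0) for a,b in W],(0,0,255),k,off)
    if cr is not None: poly(im,c,cr,[(-90,-75,36),(90,-75,36),(90,75,36),(-90,75,36)],(255,255,255),k,off)
    cv2.imwrite("pics/"+name+".png",im)
def fitwedge(c_list,p0):
    from scipy.optimize import minimize
    ms=[]
    for c in c_list:
        best=None
        for r in robot.regions_of(c,"wedge_head")[:3]:
            m=r["mask"]; col=c["img"][m].mean(); 
            if col<90: continue
            if best is None: best=m
        ms.append(best)
    def sil(c,p):
        pts=np.array([w2px(c,a) for z in(0,45) for a in T(p,[(a,b,z) for a,b in W])],np.float32)
        h=cv2.convexHull(pts); im=np.zeros((420,560),np.uint8)
        cv2.fillPoly(im,[np.round((h)*16).astype(np.int32)],255,cv2.LINE_AA,4); return im/255.
    def cost(q):
        p=p0+np.array(q)*[.001,.001,.01]; return sum(np.abs(sil(c,p)-m).sum()/m.sum() for c,m in zip(c_list,ms) if m is not None)
    best=min((minimize(cost,s,method="Nelder-Mead",options=dict(initial_simplex=np.array(s)+np.array([[0,0,0],[5,0,0],[0,5,0],[0,0,4]]))) for s in([0,0,0],[3,-3,2.])),key=lambda r:r.fun)
    return p0+best.x*[.001,.001,.01],best.fun,[None if m is None else int(m.sum()) for m in ms]
E
cat > l2.py <<'E'
from ov import *
ct=robot.get_image("top"); cs=robot.get_image("scene")
bay=np.array([.5793,.103,np.radians(48.5)]); w0=np.array([.481,-.324,np.radians(29)])
for l in([ct],[cs],[ct,cs]):
    w,f,n=fitwedge(l,w0); print(w[:2]*1000,np.degrees(w[2]),f,n)
draw(ct,(250,160),"bt",bay=bay); draw(cs,(340,220),"bs",bay=bay); draw(ct,(405,180),"wt",wedge=w); draw(cs,(190,270),"ws",wedge=w)
E
python3 l2.py; cd pics; python3 -c "
import cv2,numpy as np
a=[cv2.imread(f+'.png') for f in('bt','bs','wt','ws')]
cv2.imwrite('m1.png',cv2.resize(np.vstack([np.hstack(a[:2]),np.hstack(a[2:])]),(800,600)))"
```

```text
[ 481.93126722 -321.68761641] 26.685985164444638 0.11097329569121117 [1271]
[ 480.77918015 -321.15024497] 26.454563465413592 0.07167650844121431 [2072]
[ 480.18155584 -321.08728912] 25.556844632875116 0.18600916965335906 [1271, 2072]
```

View pics/bt.png

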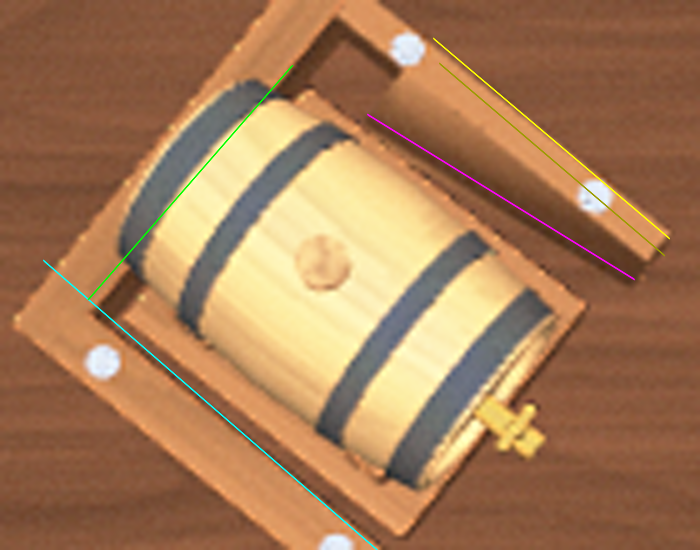

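View pics/bs.png

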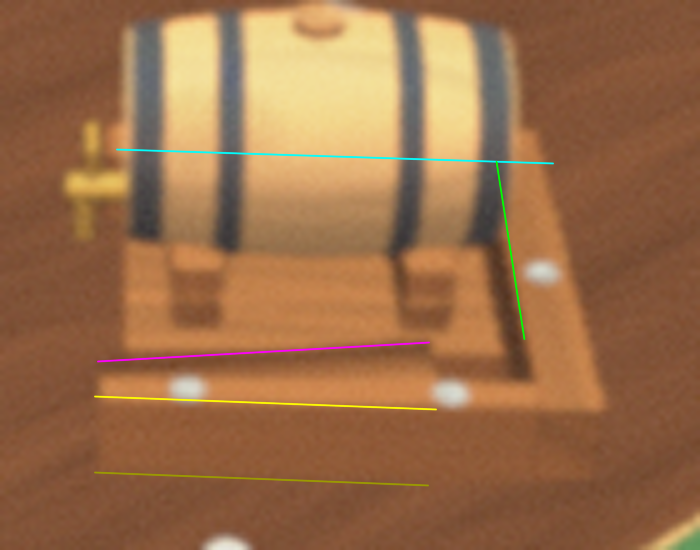

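View pics/wt.png

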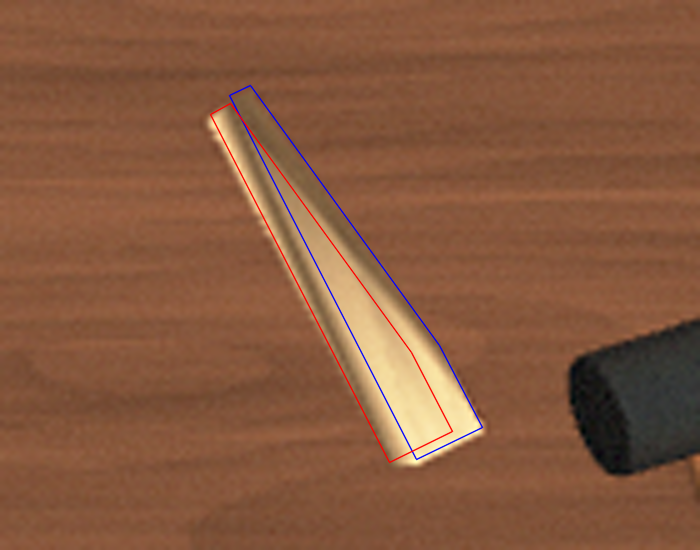

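View pics/ws.png

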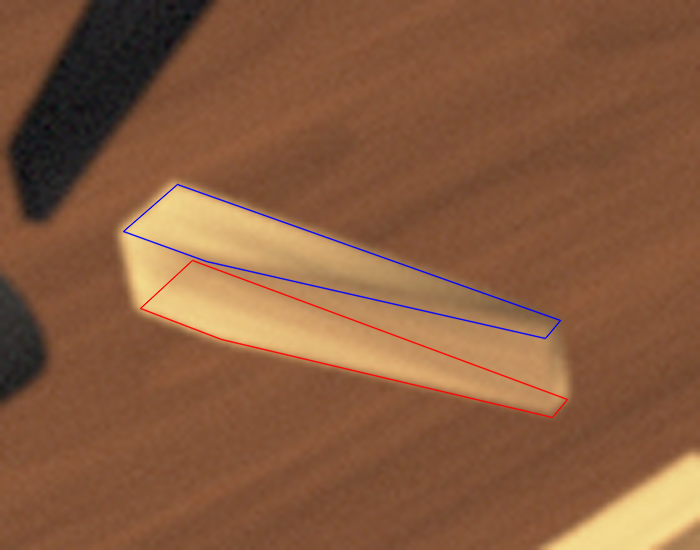

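```bash
cat > l3.py <<'E'
from ov import *
ct=robot.get_image("top"); cs=robot.get_image("scene")
draw(ct,(250,160),"bt2",k=5,w=150,h=118)
draw(cs,(340,230),"bs2",k=7,w=112,h=80)
E
python3 l3.py
```

```text
(no output)
```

View pics/bt2.png

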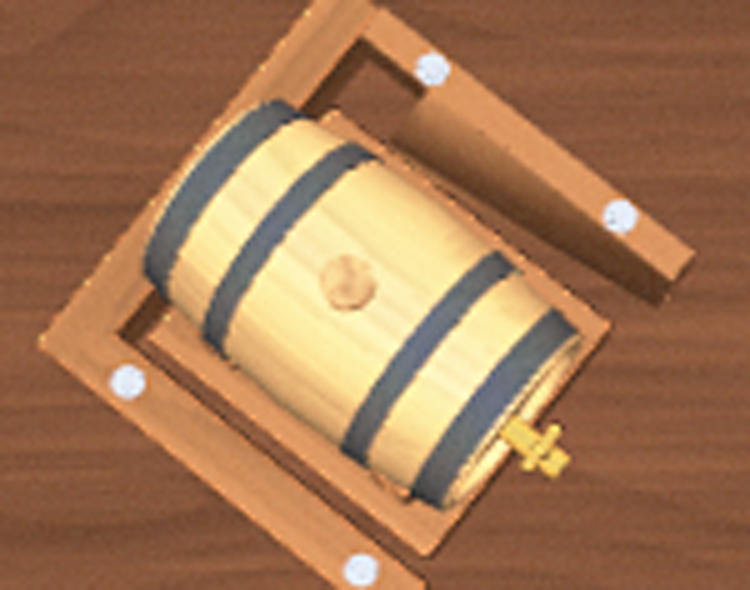

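View pics/bs2.png

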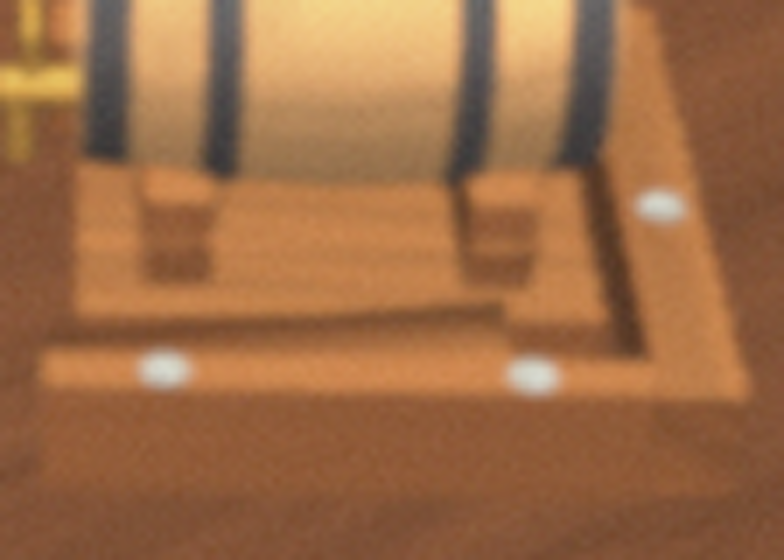

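```bash
cat > l4.py <<'E'
from ov import *
from scipy.optimize import least_squares
ct=robot.get_image("top"); cs=robot.get_image("scene")
f=lambda q,o,k:(np.array(q)+.5)/k-.5+np.array(o)
ot,os_=(175,101),(284,190)
P=[(ct,f((695,252),ot,5),(-100,-136,45)),(ct,f((661,301),ot,5),(-100,-109.3,45)),(ct,f((393,140),ot,5),(55,-85.5,45)),
(ct,f((120,335),ot,5),(100,75.5,45)),(ct,f((425,582),ot,5),(-100,75.5,45)),
(cs,f((42,384),os_,7),(-100,-136,45)),(cs,f((45,347),os_,7),(-100,-109.3,45)),(cs,f((42,480),os_,7),(-100,-136,0))]
def res(p,P):return np.concatenate([w2px(c,T(p,[b])[0])-a for c,a,b in P])
for n,Q in(("top",P[:5]),("scene",P[5:]),("both",P)):
    r=least_squares(res,[.58,.1,.85],args=(Q,),loss="soft_l1"); print(n,r.x[:2]*1000,np.degrees(r.x[2])); print(np.round(res(r.x,P).reshape(-1,2),1).tolist())
bay=r.x
C=[(ct,f((608,325),ot,5),(-90,-75,36)),(ct,f((430,555),ot,5),(-90,75,36)),(ct,f((338,112),ot,5),(90,-75,36)),(cs,f((75,312),os_,7),(-90,-75,36))]
r=least_squares(res,bay,args=(C,)); cr=r.x
print("cradle",cr[:2]*1000,np.degrees(cr[2]),np.round(r.fun,1)); a=bay[2]; d=(cr-bay)[:2]*1000; print("in bay",d@[np.cos(a),np.sin(a)],d@[-np.sin(a),np.cos(a)])
draw(ct,(250,160),"bt3",bay=bay,cr=cr,k=5,w=150,h=118)
draw(cs,(340,230),"bs3",bay=bay,cr=cr,k=7,w=112,h=80)
E
python3 l4.py
```

```text
top [576.06897611 100.69517605] 50.1383414403918
[[0.2, 0.6], [0.3, -0.9], [-0.4, -0.0], [-0.5, -0.5], [0.3, 0.7], [-1.1, -0.1], [-1.2, -1.9], [-1.2, 1.4]]
scene [579.97513259 103.07313412] 49.415672822210674
[[-0.5, -0.1], [-0.6, -1.7], [-0.8, -1.5], [-1.5, -2.7], [-1.3, -0.7], [0.0, 0.0], [0.0, -1.8], [-0.1, 1.5]]
both [576.48826543 101.39597854] 50.481308180259084
[[-0.1, 0.1], [-0.1, -1.4], [-0.9, -0.2], [-0.8, -0.4], [0.4, 0.4], [-0.4, 0.1], [-0.6, -1.8], [-0.5, 1.5]]
cradle [582.09273968  95.38572532] 51.18564400146786 [ 1.1 -0.2 -0.4  0.9 -1.1 -1.1 -0.6 -0.1]
in bay -1.0701170659602244 -8.147890816715812
```

View pics/bt3.png

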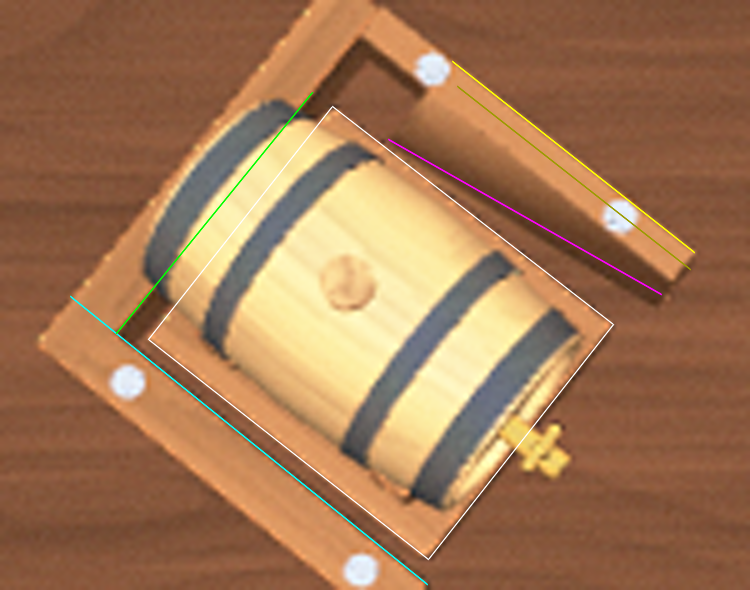

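View pics/bs3.png

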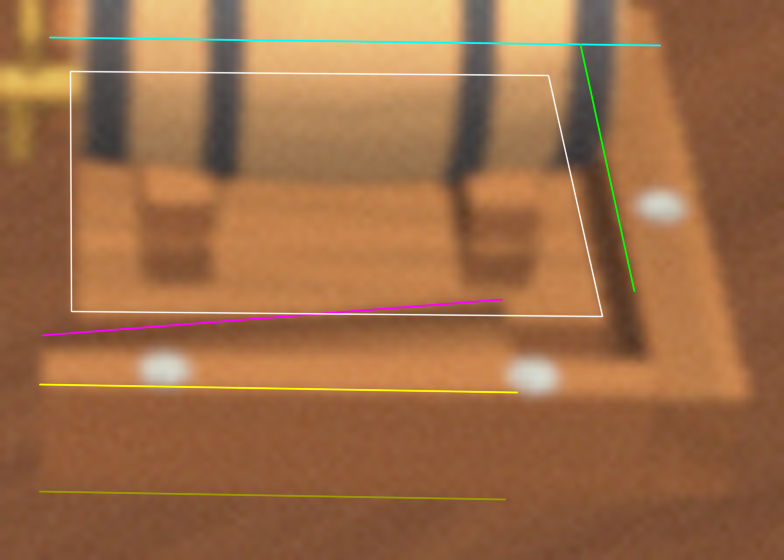

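```bash
cat > l5.py <<'E'
exec(open("l4.py").read().split("for n,Q")[0])
from ov import *
P2=[P[0],P[3],P[4],P[5],(ct,f((380,9),ot,5),(130,-136,45)),(cs,f((748,397),os_,7),(130,-136,45)),(cs,f((503,303),os_,7),(55,-85.5,45))]
# dims unknown for back corner -> use only as line: residual along x ignored below
def res2(p,Q):
    out=[]
    for i,(c,a,b) in enumerate(Q):
        e=w2px(c,T(p,[b])[0])-a
        if i in(4,5):
            d=w2px(c,T(p,[(b[0]+10,b[1],b[2])])[0])-w2px(c,T(p,[b])[0]); d/=np.hypot(*d); e=np.array([e@[-d[1],d[0]],0])
        out.append(e)
    return np.concatenate(out)
r=least_squares(res2,[.58,.1,.85],args=(P2,)); bay=r.x
print(bay[:2]*1000,np.degrees(bay[2]),np.round(r.fun,1))
C=[(ct,f((608,325),ot,5),(-90,-75,36)),(ct,f((430,555),ot,5),(-90,75,36)),(ct,f((338,112),ot,5),(90,-75,36)),(cs,f((75,312),os_,7),(-90,-75,36))]
r=least_squares(res,bay,args=(C,)); cr=r.x
print("cradle",cr[:2]*1000,np.degrees(cr[2]),np.round(r.fun,1)); a=bay[2]; d=(cr-bay)[:2]*1000; print("in bay",d@[np.cos(a),np.sin(a)],d@[-np.sin(a),np.cos(a)])
im,off,k=crop(ct,(250,160),k=5,w=150,h=118); im2,off2,k2=crop(cs,(340,230),k=7,w=112,h=80)
for I,c,o,kk in((im,ct,off,k),(im2,cs,off2,k2)):
    for z,col in((45,(255,0,255)),(0,(0,255,0))): poly(I,c,bay,[(-100,-136,z),(-100,-109.3,z),(55,-85.5,z)]+[(55,-116,z),(130,-116,z),(130,-136,z)],col,kk,o)
    poly(I,c,bay,[(-100,75.5,45),(130,75.5,45)],(255,255,0),kk,o)
cv2.imwrite("pics/bt5.png",im);cv2.imwrite("pics/bs5.png",im2); 
E
python3 l5.py
```

```text
[576.56133284 101.30796046] 50.646833248540275 [-0.2 -0.1 -0.8 -0.2  0.5  0.4 -0.2  0.2  0.7  0.  -0.2  0.  -0.1 -0.6]
cradle [582.09273959  95.38572531] 51.1856440972973 [ 1.1 -0.2 -0.4  0.9 -1.1 -1.1 -0.6 -0.1]
in bay -1.071923331286959 -8.03245355823764
```

View pics/bt5.png

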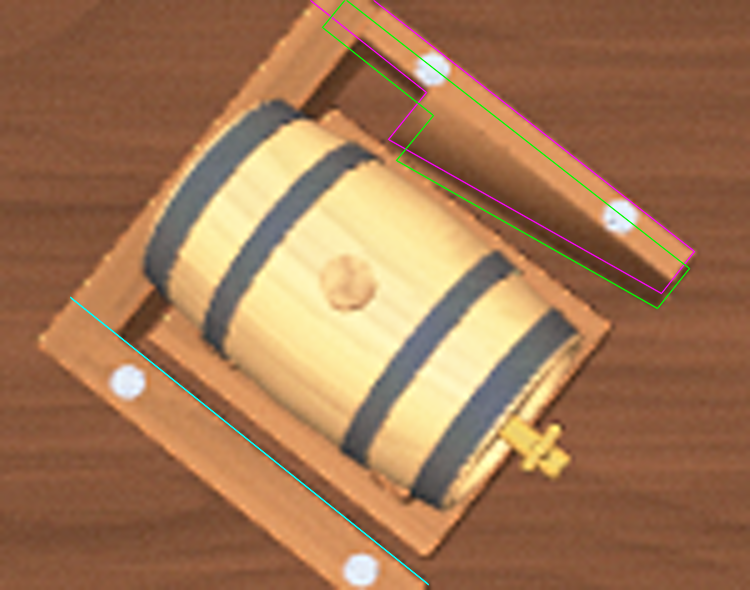

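View pics/bs5.png

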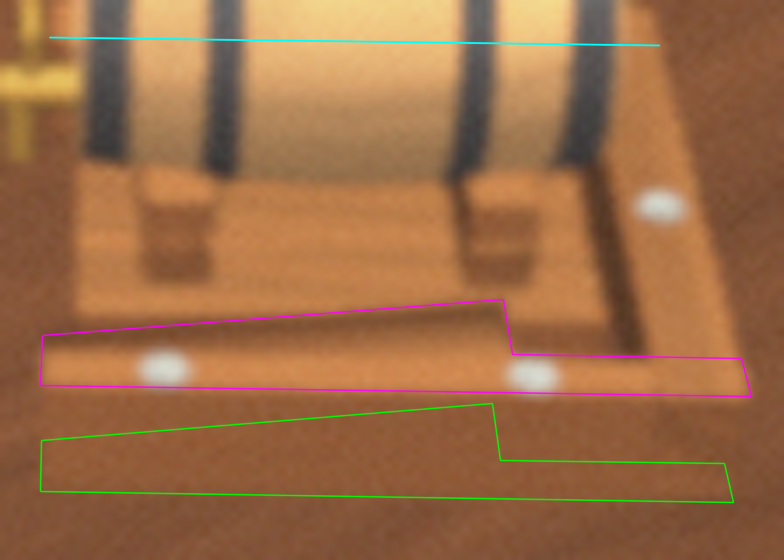

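```bash
cat > mv.py <<'E'
from h import *
def go(tx,ty,tz,yaw):  # jaws' y axis along yaw+90 ; prints shift in tool axes & spin
    s=robot.read_state(); M=R.from_rotvec(s["eef_rot"]).as_matrix(); p=np.array(s["eef_pos"])*1000
    d=M.T@(np.array([tx,ty,tz])-p); a=np.degrees(np.arctan2(M[1,1],M[0,1]))-90
    e=(yaw-a+90)%180-90
    print("t",round(float(s["clock"]),2),"tcp",np.round(p,1),"yaw",round(a,2),"down",np.round(M[:,0],3),"-> x y z",np.round(d,1),"spin",round(-e,2),"F",np.round(s["ft_force"],1),"op",round(float(s["opening"])*1000,1))
def bay(x,y):
    a=np.radians(50.65); return 576.6+np.cos(a)*x-np.sin(a)*y,101.3+np.sin(a)*x+np.cos(a)*y
E
python3 -c "
from mv import *
go(481,-321.5,231,26.5);go(481,-321.5,8,26.5)"
```

```text
t 1.5 tcp [173.  495.7 231.3] yaw -19.24 down [-0. -0. -1.] -> x y z [ 3.000e-01 -6.701e+02  5.601e+02] spin -45.74 F [-0.3  0.4  0.5] op 85.3
t 1.5 tcp [173.  495.7 231.3] yaw -19.24 down [-0. -0. -1.] -> x y z [ 223.3 -670.   560.1] spin -45.74 F [-0.3  0.4  0.5] op 85.3
```

move_arm(plan=[{"x":0,"y":-670,"z":560,"spin":-45.7},{"x":0,"y":-670,"z":560,"spin":-45.7},{"x":0,"y":-670,"z":560,"spin":-45.7},{"x":0,"y":-670,"z":560,"spin":-45.7},{"x":0,"y":-670,"z":560,"spin":-45.7},{"x":0,"y":-670,"z":560,"spin":-45.7},{"x":0,"y":-670,"z":560,"spin":-45.7},{"x":0,"y":-670,"z":560,"spin":-45.7}], grip=62)

```text
clock: 2.3
eef_pos: [0.303, 0.1546, 0.2319]
eef_rot: [-0.364, 1.539, 0.364]
ft_force: [0.6, 0.7, -0.0]
opening: 0.0619
```

```bash
python3 -c "
from mv import *
go(481,-321.5,231,26.5)"
```

```text
t 2.3 tcp [303.  154.6 231.9] yaw 26.58 down [ 0.001  0.    -1.   ] -> x y z [   1.  -505.4  -53.9] spin 0.08 F [ 0.6  0.7 -0. ] op 61.9
```

move_arm(plan=[{"x":0,"y":-505,"z":-54},{"x":0,"y":-505,"z":-54},{"x":0,"y":-505,"z":-54},{"x":0,"y":-505,"z":-54},{"x":0,"y":-505,"z":-54},{"x":0,"y":-505,"z":-54},{"x":0,"y":-505,"z":-54},{"x":0,"y":-505,"z":-54}])

```text
invalid input
```

```bash
python3 -c "
from mv import *
go(481,-321.5,90,26.5)"
```

```text
t 2.3 tcp [303.  154.6 231.9] yaw 26.58 down [ 0.001  0.    -1.   ] -> x y z [ 142.  -505.4  -54.1] spin 0.08 F [ 0.6  0.7 -0. ] op 61.9
```

move_arm(plan=[{"x":0,"y":-505,"z":-54,"spin":0},{"x":0,"y":-505,"z":-54,"spin":0},{"x":0,"y":-505,"z":-54,"spin":0},{"x":0,"y":-505,"z":-54,"spin":0},{"x":0,"y":-505,"z":-54,"spin":0},{"x":0,"y":-505,"z":-54,"spin":0},{"x":0,"y":-505,"z":-54,"spin":0},{"x":0,"y":-505,"z":-54,"spin":0}])

```text
clock: 3.1
eef_pos: [0.4422, -0.2212, 0.2317]
eef_rot: [-0.362, 1.54, 0.361]
ft_force: [0.8, 0.6, 0.1]
opening: 0.0621
```

```bash
python3 -c "
from mv import *
go(481,-321.5,90,26.5)"
```

```text
t 3.1 tcp [ 442.2 -221.2  231.7] yaw 26.42 down [ 0. -0. -1.] -> x y z [ 141.7 -107.1   -9.9] spin -0.08 F [0.8 0.6 0.1] op 62.1
```

move_arm(plan=[{"x":0,"y":-50,"z":-5,"spin":0},{"x":0,"y":-100,"z":-10,"spin":0},{"x":20,"y":-107,"z":-10,"spin":0},{"x":60,"y":-107,"z":-10,"spin":0},{"x":100,"y":-107,"z":-10,"spin":0},{"x":130,"y":-107,"z":-10,"spin":0},{"x":142,"y":-107,"z":-10,"spin":0},{"x":142,"y":-107,"z":-10,"spin":0}])

```text
clock: 3.9
eef_pos: [0.4798, -0.3184, 0.0885]
eef_rot: [-0.36, 1.542, 0.364]
ft_force: [0.5, 0.1, 0.7]
opening: 0.0621
```

```bash
python3 -c "
from mv import *
go(481,-321.5,8,26.5)
c=robot.get_image('scene');save(c,'s2');c=robot.get_image('top');save(c,'t2')"
```

```text
t 3.9 tcp [ 479.8 -318.4   88.5] yaw 26.46 down [-0.002  0.002 -1.   ] -> x y z [80.5 -3.5 -0.2] spin -0.04 F [0.5 0.1 0.7] op 62.1
```

View pics/s2.png

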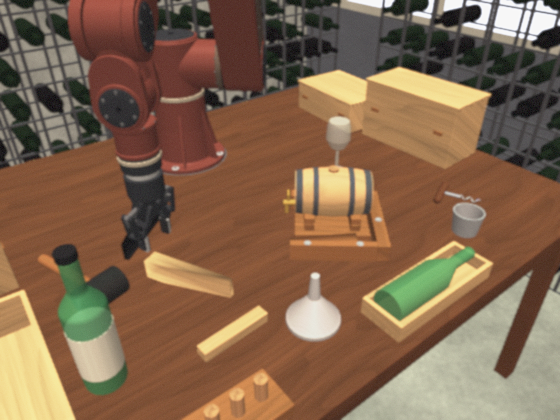

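The gripper is above the wedge head, with the fingertips at about (140,240), and it is clear of the mallet. I'll descend and grip.

move_arm(plan=[{"x":20,"y":-3,"z":0,"spin":0},{"x":40,"y":-3,"z":0,"spin":0},{"x":55,"y":-3,"z":0,"spin":0},{"x":70,"y":-3,"z":0,"spin":0},{"x":78,"y":-3,"z":0,"spin":0},{"x":80,"y":-3,"z":0,"spin":0},{"x":80,"y":-3,"z":0,"spin":0}])

```text
clock: 4.7
eef_pos: [0.4825, -0.3222, 0.0106]
eef_rot: [-0.363, 1.54, 0.361]
ft_force: [-0.1, -0.4, -0.4]
opening: 0.062
```

```bash
python3 -c "
from mv import *
go(481,-321.5,8,26.5)
c=robot.get_image('scene');save(c,'s3')
cv2.imwrite('pics/s3c.png',cv2.resize(c['img'][180:310,70:250,::-1],None,fx=4,fy=4))"
```

```text
t 4.7 tcp [ 482.5 -322.2   10.6] yaw 26.47 down [ 0.001 -0.001 -1.   ] -> x y z [ 2.5  1.3 -1. ] spin -0.03 F [-0.1 -0.4 -0.4] op 62.0
```

View pics/s3c.png

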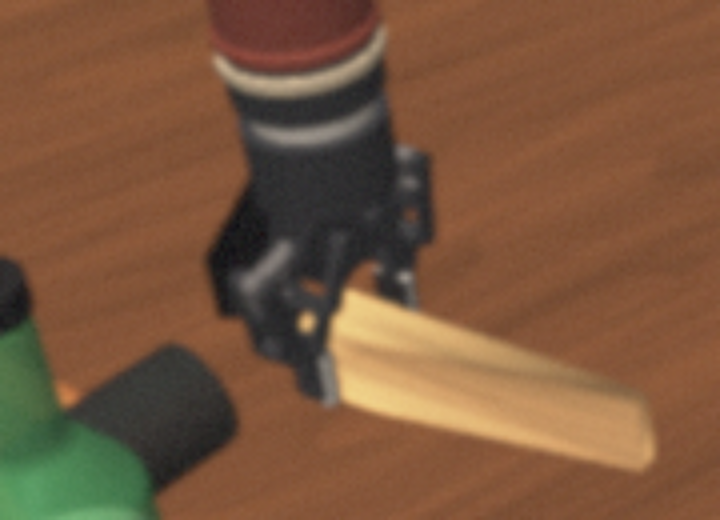

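The fingers straddle the head, at about (325,350) in the crop. I'll close them.

move_arm(plan=[{"x":0,"y":0,"z":0,"spin":0},{"x":0,"y":0,"z":0,"spin":0},{"x":0,"y":0,"z":0,"spin":0},{"x":0,"y":0,"z":0,"spin":0},{"x":0,"y":0,"z":0,"spin":0},{"x":0,"y":0,"z":0,"spin":0}], grip=20, grip_force=60)

```text
clock: 5.35
eef_pos: [0.4825, -0.3222, 0.0105]
eef_rot: [-0.363, 1.539, 0.361]
ft_force: [0.3, 0.7, 5.5]
opening: 0.0351
```

```bash
python3 -c "
from mv import *
a=np.radians(50.65)
go(481,-321.5,8,26.5)
# pre-insert: tip at bay x=-130 -> head x=-308.5 ; head y so that +y face at -89 => head y=-107-... 
go(*bay(-330,-111),30,50.65)
c=robot.get_image('top');save(c,'t3')
from ov import fitwedge
print(fitwedge([c],np.array([.4815,-.3215,np.radians(26.5)])))"
```

```text
t 5.35 tcp [ 482.5 -322.2   10.5] yaw 26.46 down [ 0.001 -0.001 -1.   ] -> x y z [ 2.5  1.3 -1. ] spin -0.04 F [0.3 0.7 5.5] op 35.1
t 5.35 tcp [ 482.5 -322.2   10.5] yaw 26.46 down [ 0.001 -0.001 -1.   ] -> x y z [-19.6 100.7  17.5] spin -24.19 F [0.3 0.7 5.5] op 35.1
(array([ 0.48466821, -0.32190922,  0.48717243]), np.float64(0.4607317566201738), [970])
```

move_arm(plan=[{"x":-8,"y":0,"z":0,"spin":0},{"x":-20,"y":0,"z":0,"spin":0},{"x":-20,"y":30,"z":5,"spin":-7},{"x":-20,"y":60,"z":11,"spin":-14},{"x":-20,"y":85,"z":15,"spin":-20},{"x":-20,"y":101,"z":17.5,"spin":-24.2},{"x":-20,"y":101,"z":17.5,"spin":-24.2},{"x":-20,"y":101,"z":17.5,"spin":-24.2}])

```text
clock: 6.25
eef_pos: [0.4533, -0.2242, 0.0305]
eef_rot: [-0.69, 1.458, 0.688]
ft_force: [0.5, -0.9, -1.3]
opening: 0.0354
```

```bash
cat > chk.py <<'E'
from mv import *
from ov import *
import sys
B=np.array([.5766,.1013,np.radians(50.65)])
def inbay(p):
    d=(np.array(p[:2])-B[:2])*1000;a=B[2];return round(d@[np.cos(a),np.sin(a)],1),round(d@[-np.sin(a),np.cos(a)],1)
s=robot.read_state(); print("tcp in bay",inbay(s["eef_pos"]),"z",s["eef_pos"][2], "F bay",np.round(R.from_euler("z",-50.65,degrees=True).apply(s["ft_force"]),1),"op",s["opening"])
n=sys.argv[1]; ct=robot.get_image("top"); cs=robot.get_image("scene"); save(ct,n+"t");save(cs,n+"s")
for c in(ct,cs):
    for k in("wedge_head","wedge_tip"):
        for r in robot.place_of(c,k)[:2]: print(k,round(r["score"],2),np.round(np.array(r["xy"])*[560,420]),inbay(px2w(c,r["xy"],.0225+float(sys.argv[2])/1000)))
k=4
def ovl(c,ctr,w,h,k):
    im,off,_=crop(c,ctr,k=k,w=w,h=h)
    poly(im,c,B,[(-100,-136,45),(-100,-109.3,45),(55,-85.5,45),(55,-136,45)],(255,0,255),k,off)
    return im
cv2.imwrite("pics/"+n+"m.png",ovl(ct,(320,175),195,145,4)); cv2.imwrite("pics/"+n+"n.png",ovl(cs,(300,240),195,145,4))
E
python3 chk.py c1 18
```

```text
tcp in bay (np.float64(-329.8), np.float64(-111.0)) z 0.030493016347087027 F bay [-0.3 -1.  -1.3] op 0.03539555320791558
wedge_head 0.6 [383. 219.] (np.float64(-339.6), np.float64(-110.4))
wedge_tip 0.79 [318. 175.] (np.float64(-145.9), np.float64(-95.6))
wedge_head 0.86 [153. 208.] (np.float64(-451.3), np.float64(13.1))
wedge_head 0.84 [192. 239.] (np.float64(-328.3), np.float64(-116.1))
wedge_tip 0.86 [120. 253.] (np.float64(-479.9), np.float64(-167.7))
wedge_tip 0.77 [269. 234.] (np.float64(-149.9), np.float64(-91.5))
```

View pics/c1m.png

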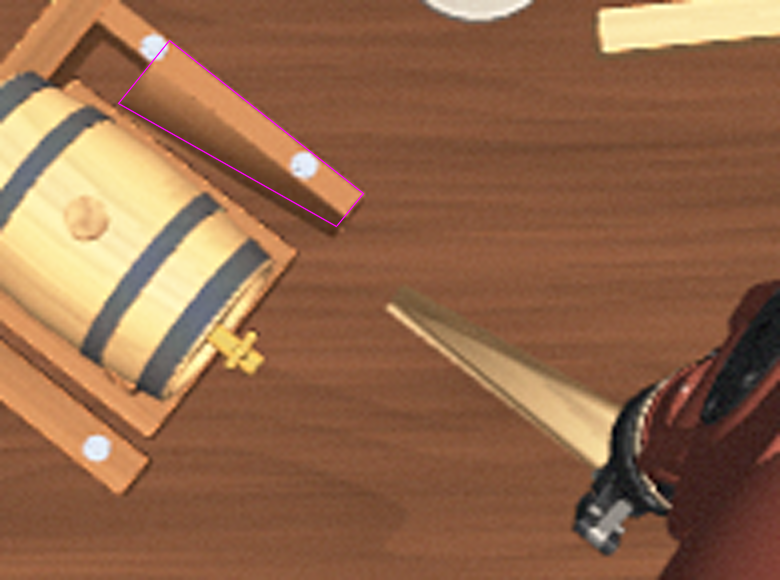

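View pics/c1n.png

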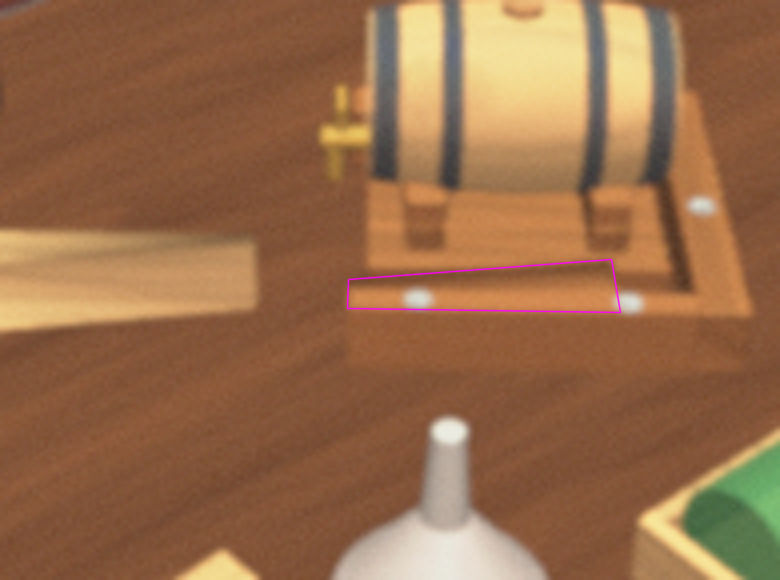

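move_arm(plan=[{"x":8,"y":0,"z":0,"spin":0},{"x":14,"y":0,"z":0,"spin":0},{"x":18,"y":0,"z":0,"spin":0},{"x":19,"y":0,"z":0,"spin":0},{"x":19,"y":0,"z":0,"spin":0}])

```text
clock: 7.05
eef_pos: [0.4522, -0.2233, 0.0104]
eef_rot: [-0.69, 1.459, 0.691]
ft_force: [-1.1, 0.2, 2.0]
opening: 0.0352
```

```bash
cat > wv.py <<'E'
from ov import *
import sys
exec(open("chk.py").read().split("s=robot")[0])
s=robot.read_state(); print(s["clock"],inbay(s["eef_pos"]),s["eef_pos"][2],s["ft_force"])
p=s["eef_pos"]; dy=float(sys.argv[2]); w=np.array([p[0],p[1],B[2]+np.radians(dy)])
ct=robot.get_image("top"); cs=robot.get_image("scene")
a,off,k=crop(ct,tuple(int(v) for v in w2px(ct,T(w,[(130,0,20)])[0])),k=5,w=78,h=116)
b,off2,_=crop(cs,tuple(int(v) for v in w2px(cs,T(w,[(130,0,20)])[0])),k=5,w=78,h=116)
for I,c,o in((a,ct,off),(b,cs,off2)):
    for z,col in((45,(255,0,0)),(0,(0,0,255))): poly(I,c,w,[(x,y,z) for x,y in W],col,k,o)
    poly(I,c,B,[(-100,-136,45),(-100,-109.3,45),(55,-85.5,45),(55,-136,45)],(255,0,255),k,o)
cv2.imwrite("pics/"+sys.argv[1]+".png",np.hstack([a,b]))
E
python3 wv.py w1 0
```

```text
7.05 (np.float64(-329.9), np.float64(-109.7)) 0.01042416910103914 [-1.12530359  0.16252398  2.01355722]
```

View pics/w1.png

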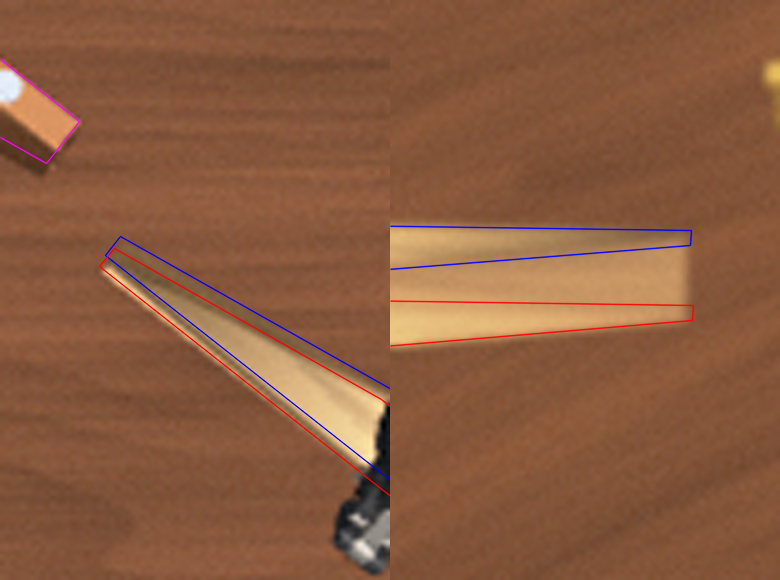

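```bash
python3 -c "
from mv import *
for q in((-280,-108),(-208,-103),(-180,-99.5)): go(*bay(*q),10.5,50.65)"
```

```text
t 7.15 tcp [ 452.4 -223.4   10.4] yaw 50.67 down [-0.  0. -1.] -> x y z [-0.1  1.8 49.8] spin 0.02 F [-0.4  0.7  0. ] op 34.9
t 7.15 tcp [ 452.4 -223.4   10.4] yaw 50.67 down [-0.  0. -1.] -> x y z [-1.000e-01  6.800e+00  1.218e+02] spin 0.02 F [-0.4  0.7  0. ] op 34.9
t 7.15 tcp [ 452.4 -223.4   10.4] yaw 50.67 down [-0.  0. -1.] -> x y z [-1.000e-01  1.030e+01  1.498e+02] spin 0.02 F [-0.4  0.7  0. ] op 34.9
```

move_arm(plan=[{"x":0,"y":1,"z":15,"spin":0},{"x":0,"y":1.5,"z":30,"spin":0},{"x":0,"y":2,"z":50,"spin":0},{"x":0,"y":3,"z":65,"spin":0},{"x":0,"y":4,"z":80,"spin":0},{"x":0,"y":5,"z":95,"spin":0},{"x":0,"y":6,"z":107,"spin":0},{"x":0,"y":6,"z":107,"spin":0}])

```text
clock: 7.95
eef_pos: [0.5166, -0.1357, 0.0106]
eef_rot: [-0.692, 1.457, 0.692]
ft_force: [-0.3, -0.3, -1.4]
opening: 0.0351
```

```bash
python3 wv.py w2 0; python3 chk.py c2 0
```

```text
7.95 (np.float64(-221.3), np.float64(-103.9)) 0.010608559412026528 [-0.27560549 -0.32940589 -1.39635469]
tcp in bay (np.float64(-222.8), np.float64(-103.9)) z 0.010533795007890395 F bay [ 0.8 -0.1 -2.1] op 0.035240244129693205
wedge_head 0.79 [341. 193.] (np.float64(-220.1), np.float64(-100.2))
wedge_tip 0.42 [435. 247.] (np.float64(-486.5), np.float64(-138.7))
wedge_head 0.95 [155. 209.] (np.float64(-454.8), np.float64(31.9))
wedge_head 0.64 [236. 245.] (np.float64(-226.4), np.float64(-113.0))
wedge_tip 0.92 [124. 252.] (np.float64(-482.1), np.float64(-143.6))
wedge_tip 0.64 [236. 334.] (np.float64(-195.8), np.float64(-380.9))
```

View pics/w2.png

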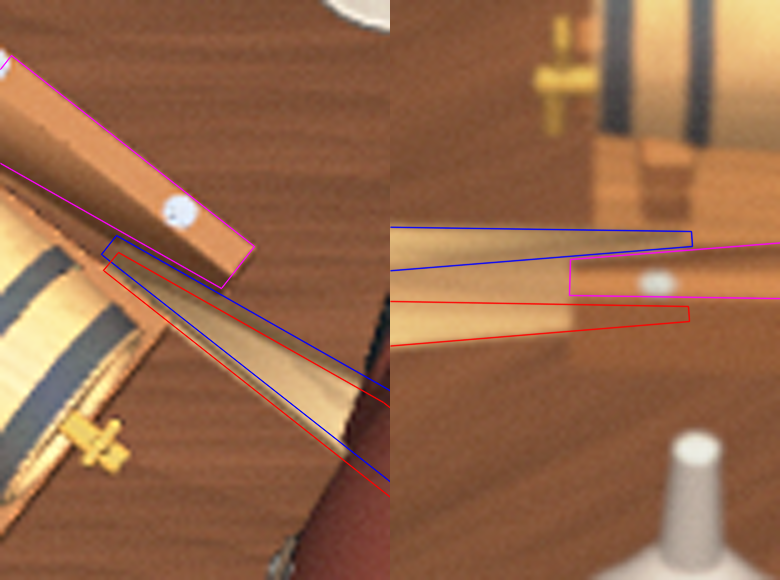

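View pics/c2m.png

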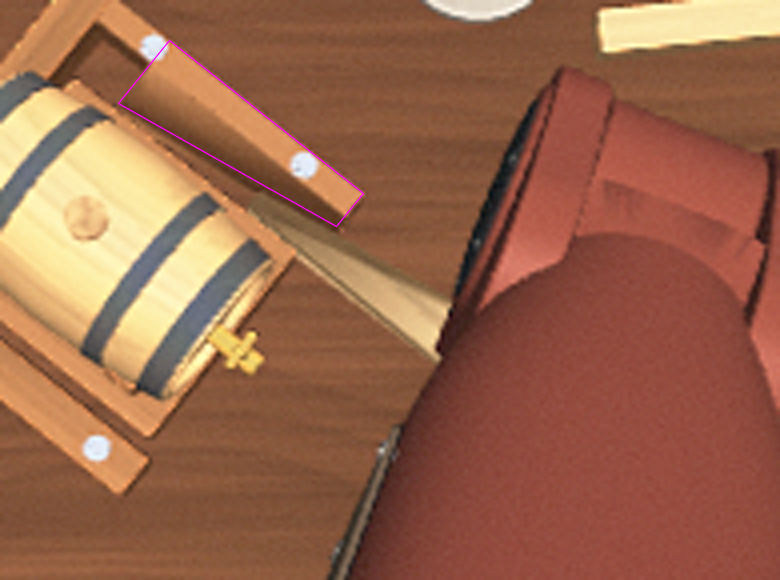

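The tip is inside the gap, between the cradle edge and the tapered face, and no force shows. I'll push on slowly along the cheek's slope.

move_arm(plan=[{"x":0,"y":0.8,"z":6,"spin":0},{"x":0,"y":1.6,"z":12,"spin":0},{"x":0,"y":2.4,"z":18,"spin":0},{"x":0,"y":3.2,"z":24,"spin":0},{"x":0,"y":4,"z":30,"spin":0},{"x":0,"y":4.8,"z":35,"spin":0},{"x":0,"y":5.2,"z":40,"spin":0},{"x":0,"y":5.2,"z":40,"spin":0}])

```text
clock: 9.15
eef_pos: [0.5376, -0.1022, 0.0107]
eef_rot: [-0.691, 1.458, 0.691]
ft_force: [2.0, -0.5, -2.1]
opening: 0.0353
```

```bash
python3 chk.py c3 0
```

```text
tcp in bay (np.float64(-182.1), np.float64(-98.9)) z 0.010670925117048459 F bay [ 0.8 -1.9 -2.1] op 0.03534902353516631
wedge_tip 0.79 [272. 144.] (np.float64(-3.7), np.float64(-89.3))
wedge_tip 0.72 [437. 245.] (np.float64(-485.8), np.float64(-145.8))
wedge_head 0.89 [254. 242.] (np.float64(-184.6), np.float64(-97.9))
wedge_head 0.7 [156. 208.] (np.float64(-451.5), np.float64(37.1))
wedge_tip 0.76 [331. 238.] (np.float64(-0.3), np.float64(-79.0))
wedge_tip 0.58 [123. 251.] (np.float64(-485.3), np.float64(-141.4))
```

View pics/c3m.png

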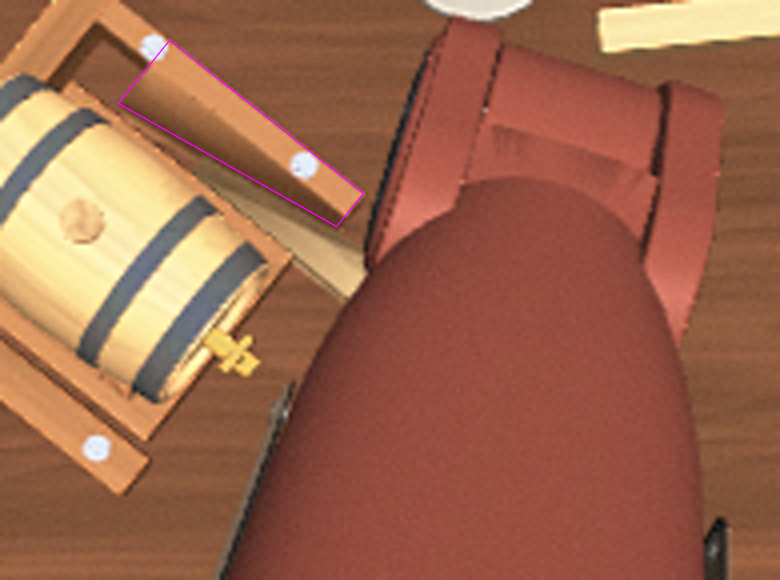

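View pics/c3n.png

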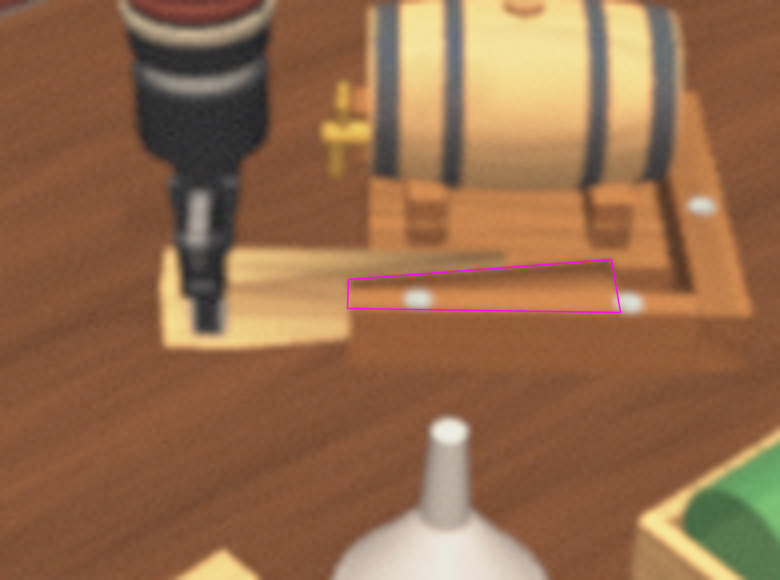

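The wedge is well in and is already moving the cradle, and the lateral force is small. I'll continue.

move_arm(plan=[{"x":0,"y":0.4,"z":5,"spin":0},{"x":0,"y":1.0,"z":10,"spin":0},{"x":0,"y":1.6,"z":14,"spin":0},{"x":0,"y":2.2,"z":18,"spin":0},{"x":0,"y":2.8,"z":22,"spin":0},{"x":0,"y":3.4,"z":26,"spin":0},{"x":0,"y":3.4,"z":26,"spin":0}])

```text
clock: 10.15
eef_pos: [0.5513, -0.0799, 0.0106]
eef_rot: [-0.691, 1.458, 0.691]
ft_force: [1.9, 0.0, -1.6]
opening: 0.035
```

```bash
python3 chk.py c4 0
```

```text
tcp in bay (np.float64(-156.2), np.float64(-95.3)) z 0.010630532125882098 F bay [ 1.2 -1.5 -1.6] op 0.03500293580580037
wedge_head 0.89 [384. 293.] (np.float64(-456.5), np.float64(30.9))
wedge_head 0.18 [307. 161.] (np.float64(-101.4), np.float64(-109.2))
wedge_tip 0.94 [260. 138.] (np.float64(27.7), np.float64(-81.5))
wedge_tip 0.76 [436. 244.] (np.float64(-482.9), np.float64(-147.0))
wedge_head 0.96 [264. 240.] (np.float64(-160.5), np.float64(-90.9))
wedge_head 0.86 [152. 211.] (np.float64(-459.2), np.float64(25.4))
wedge_tip 0.9 [341. 239.] (np.float64(22.0), np.float64(-81.6))
wedge_tip 0.55 [123. 253.] (np.float64(-483.3), np.float64(-147.9))
```

View pics/c4n.png

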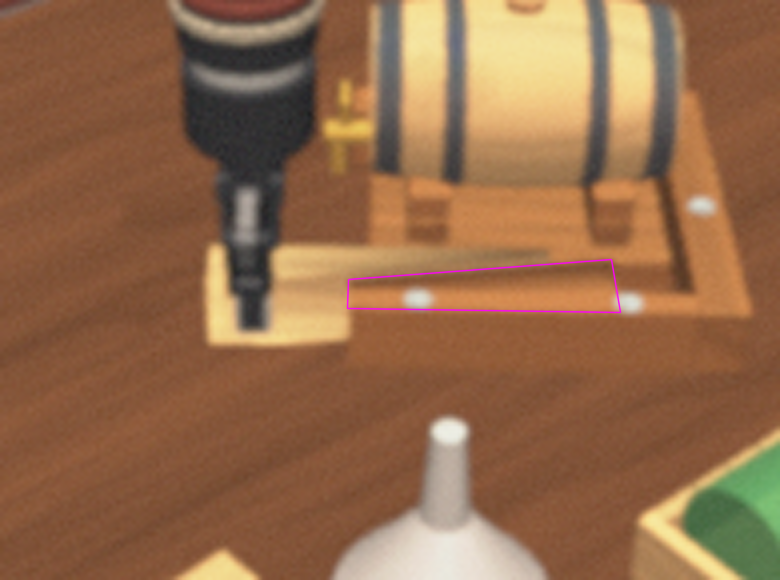

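View pics/c4m.png

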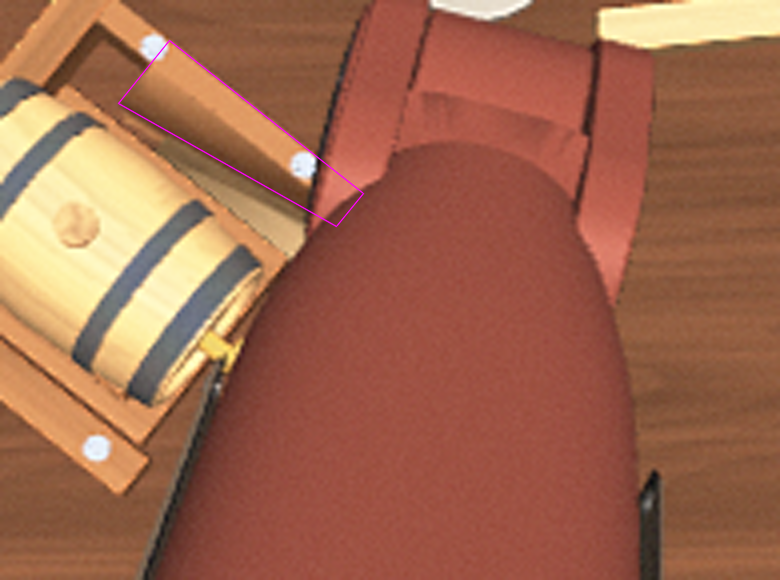

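move_arm(plan=[{"x":0,"y":0.3,"z":3,"spin":0},{"x":0,"y":0.7,"z":6,"spin":0},{"x":0,"y":1.1,"z":9,"spin":0},{"x":0,"y":1.5,"z":12,"spin":0},{"x":0,"y":1.5,"z":12,"spin":0}])

```text
clock: 10.95
eef_pos: [0.5577, -0.0698, 0.0106]
eef_rot: [-0.691, 1.458, 0.691]
ft_force: [1.7, -0.4, -0.8]
opening: 0.0353
```

```bash
python3 -c "
import sys;sys.argv=['','c5','0']
exec(open('chk.py').read().split('n=sys')[0]);print(s['clock'])"
```

```text
tcp in bay (np.float64(-144.3), np.float64(-93.9)) z 0.010639749820690901 F bay [ 0.8 -1.6 -0.8] op 0.03534184469386186
10.95
```

The cradle moves easily. I'll release, back off behind the head, close the fingers and push on the end face, so the wedge can align itself.

move_arm(plan=[{"x":0,"y":0,"z":0,"spin":0},{"x":0,"y":0,"z":0,"spin":0},{"x":0,"y":0,"z":0,"spin":0},{"x":0,"y":0,"z":-10,"spin":0},{"x":0,"y":0,"z":-25,"spin":0},{"x":0,"y":0,"z":-40,"spin":0},{"x":0,"y":0,"z":-52,"spin":0},{"x":0,"y":0,"z":-52,"spin":0}], grip=58)

```text
clock: 11.75
eef_pos: [0.523, -0.112, 0.0107]
eef_rot: [-0.688, 1.46, 0.689]
ft_force: [0.8, 0.7, -0.0]
opening: 0.0578
```

move_arm(plan=[{"x":0,"y":0,"z":0,"spin":0},{"x":-5,"y":0,"z":0,"spin":0},{"x":-5,"y":0,"z":0,"spin":0},{"x":-5,"y":0,"z":0,"spin":0},{"x":-5,"y":0,"z":0,"spin":0},{"x":-5,"y":0,"z":0,"spin":0},{"x":-5,"y":0,"z":0,"spin":0}], grip=0)

```text
clock: 12.45
eef_pos: [0.5244, -0.1104, 0.0156]
eef_rot: [-0.69, 1.458, 0.691]
ft_force: [-1.0, 0.4, 0.3]
opening: -0.0002
```

```bash
python3 chk.py c6 0
```

```text
tcp in bay (np.float64(-196.8), np.float64(-93.9)) z 0.015564848015172418 F bay [-0.3  1.   0.3] op -0.00020272531294051
wedge_head 0.84 [314. 176.] (np.float64(-140.0), np.float64(-90.7))
wedge_head 0.23 [258. 137.] (np.float64(34.6), np.float64(-79.6))
wedge_tip 0.86 [435. 243.] (np.float64(-479.4), np.float64(-147.1))
wedge_tip 0.72 [259. 135.] (np.float64(34.9), np.float64(-86.3))
wedge_head 0.82 [272. 241.] (np.float64(-142.1), np.float64(-96.3))
wedge_head 0.65 [154. 207.] (np.float64(-459.9), np.float64(42.7))
wedge_tip 0.64 [123. 254.] (np.float64(-482.6), np.float64(-150.0))
```

View pics/c6n.png

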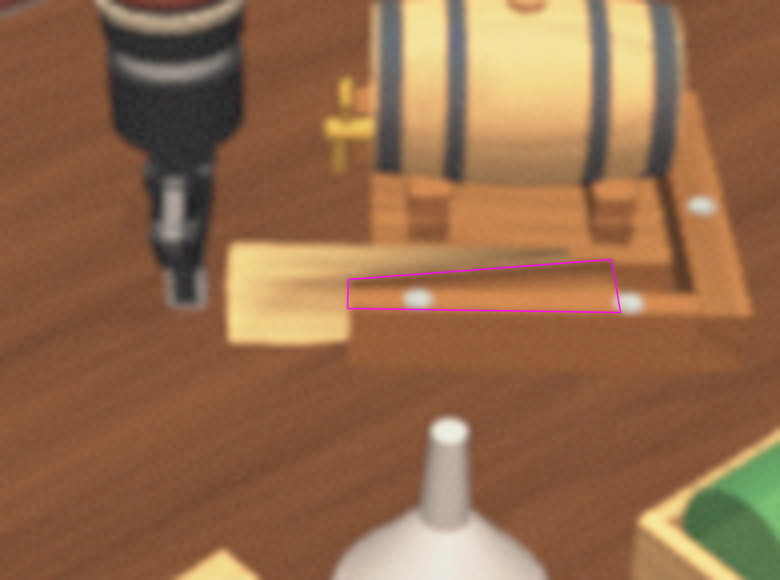

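View pics/c6m.png

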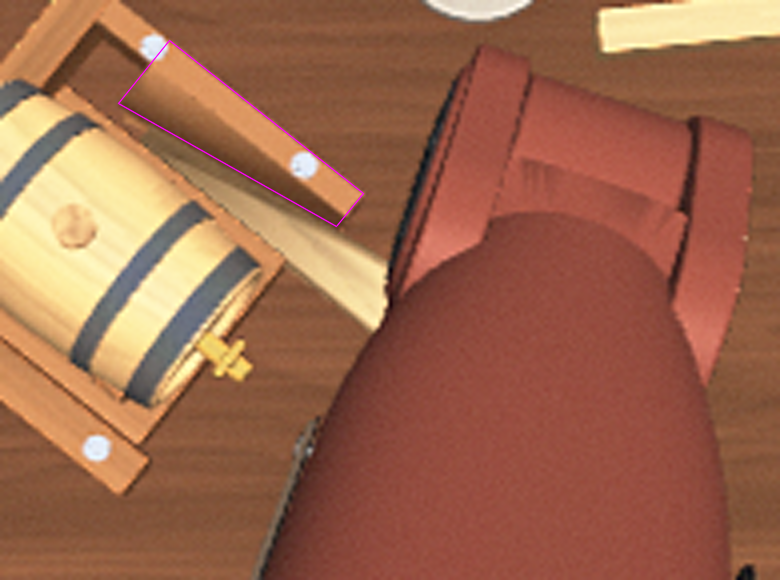

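The closed fingers are about 20 mm behind the head's end face. I'll advance to contact, then push in small steps and watch the force.

move_arm(plan=[{"x":0,"y":0,"z":8,"spin":0},{"x":0,"y":0,"z":16,"spin":0},{"x":0,"y":0,"z":20,"spin":0},{"x":0,"y":0,"z":22,"spin":0},{"x":0,"y":0,"z":24,"spin":0},{"x":0,"y":0,"z":26,"spin":0},{"x":0,"y":0,"z":26,"spin":0}])

```text
clock: 13.45
eef_pos: [0.5407, -0.0903, 0.0156]
eef_rot: [-0.69, 1.459, 0.691]
ft_force: [-1.6, -0.5, 0.7]
opening: 0.0003
```

```bash
cat > f.py <<'E'
import sys;sys.argv=['','c5','0']
exec(open('chk.py').read().split('n=sys')[0]);print(s['clock'])
E
python3 f.py
```

```text
tcp in bay (np.float64(-171.0), np.float64(-93.7)) z 0.015561308791527714 F bay [-1.4  1.   0.7] op 0.0002907603875698204
13.45
```

move_arm(plan=[{"x":0,"y":0,"z":1.5,"spin":0},{"x":0,"y":0,"z":3,"spin":0},{"x":0,"y":0,"z":4,"spin":0},{"x":0,"y":0,"z":4,"spin":0}])

```text
clock: 13.85
eef_pos: [0.5434, -0.0871, 0.0155]
eef_rot: [-0.69, 1.458, 0.691]
ft_force: [-3.6, -1.1, -0.2]
opening: -0.0001
```

```bash
python3 f.py; python3 chk.py c7 0
```

```text
tcp in bay (np.float64(-166.8), np.float64(-93.8)) z 0.015518602085699398 F bay [-3.1  2.1 -0.2] op -6.668381652051957e-05
13.85
tcp in bay (np.float64(-166.8), np.float64(-93.8)) z 0.015518602085699398 F bay [-3.1  2.1 -0.2] op -6.668381652051957e-05
wedge_head 0.85 [309. 173.] (np.float64(-125.9), np.float64(-88.5))
wedge_tip 0.7 [437. 242.] (np.float64(-480.9), np.float64(-151.1))
wedge_tip 0.63 [254. 133.] (np.float64(48.9), np.float64(-82.1))
wedge_head 0.98 [275. 240.] (np.float64(-135.9), np.float64(-91.5))
wedge_head 0.65 [155. 211.] (np.float64(-451.5), np.float64(23.6))
wedge_tip 0.81 [351. 239.] (np.float64(47.0), np.float64(-83.0))
wedge_tip 0.73 [123. 251.] (np.float64(-485.3), np.float64(-142.1))
```

View pics/c7n.png

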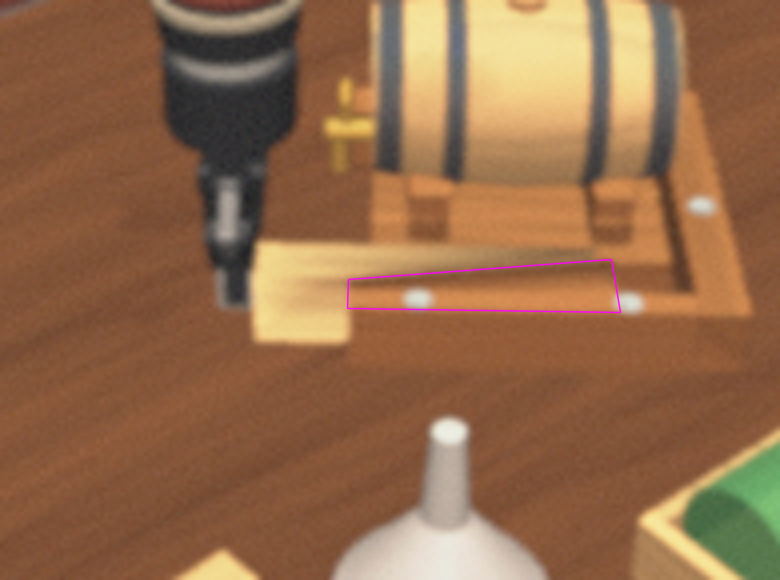

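move_arm(plan=[{"x":0,"y":0,"z":1,"spin":0},{"x":0,"y":0,"z":2,"spin":0},{"x":0,"y":0,"z":3,"spin":0},{"x":0,"y":0,"z":3,"spin":0}])

```text
clock: 14.55
eef_pos: [0.545, -0.0851, 0.0156]
eef_rot: [-0.69, 1.459, 0.69]
ft_force: [-5.3, -3.4, 1.3]
opening: -0.0003
```

```bash
python3 f.py
```

```text
tcp in bay (np.float64(-164.2), np.float64(-93.7)) z 0.01564666679959904 F bay [-6.   2.   1.3] op -0.0003398698817194488
14.55
```

move_arm(plan=[{"x":0,"y":0,"z":1,"spin":0},{"x":0,"y":0,"z":2,"spin":0},{"x":0,"y":0,"z":2,"spin":0}])

```text
clock: 14.85
eef_pos: [0.545, -0.085, 0.0157]
eef_rot: [-0.691, 1.463, 0.688]
ft_force: [-11.2, -10.1, 5.3]
opening: 0.0001
```

```bash
python3 f.py
```

```text
tcp in bay (np.float64(-164.2), np.float64(-93.7)) z 0.01567667961449319 F bay [-14.9   2.3   5.3] op 0.00010474218178873633
14.85
```

move_arm(plan=[{"x":0,"y":0,"z":1,"spin":0},{"x":0,"y":0,"z":2,"spin":0},{"x":0,"y":0,"z":2,"spin":0}])

```text
clock: 15.15
eef_pos: [0.545, -0.085, 0.0157]
eef_rot: [-0.692, 1.467, 0.686]
ft_force: [-17.5, -17.5, 10.0]
opening: -0.0
```

```bash
python3 f.py
```

```text
tcp in bay (np.float64(-164.1), np.float64(-93.7)) z 0.01569578260506443 F bay [-24.6   2.4  10. ] op -7.758886139811048e-06
15.15
```

At 25 N nothing moves any further, and the finger position agrees with home (end face at about -156). I'll back off and check.

move_arm(plan=[{"x":0,"y":0,"z":-2,"spin":0},{"x":0,"y":0,"z":-6,"spin":0},{"x":0,"y":0,"z":-20,"spin":0},{"x":0,"y":0,"z":-40,"spin":0},{"x":-20,"y":0,"z":-70,"spin":0},{"x":-50,"y":0,"z":-100,"spin":0},{"x":-90,"y":0,"z":-130,"spin":0},{"x":-120,"y":0,"z":-160,"spin":0}])

```text
clock: 15.95
eef_pos: [0.4461, -0.207, 0.1378]
eef_rot: [-0.692, 1.456, 0.689]
ft_force: [0.5, -1.6, 0.3]
opening: 0.0002
```

move_arm(plan=[{"x":-30,"y":30,"z":-40,"spin":0},{"x":-60,"y":60,"z":-70,"spin":0},{"x":-60,"y":60,"z":-70,"spin":0}])

```text
clock: 16.25
eef_pos: [0.3536, -0.2228, 0.1982]
eef_rot: [-0.691, 1.458, 0.686]
ft_force: [0.4, -0.5, 0.1]
opening: 0.0002
```

```bash
python3 chk.py c8 0; python3 f.py
```

```text
tcp in bay (np.float64(-392.0), np.float64(-33.0)) z 0.19823616823974716 F bay [-0.1 -0.7  0.1] op 0.00017296385731623365
wedge_head 0.72 [400. 108.] (np.float64(-202.5), np.float64(-362.5))
wedge_head 0.56 [311. 173.] (np.float64(-128.6), np.float64(-93.2))
wedge_tip 0.95 [253. 131.] (np.float64(53.4), np.float64(-84.5))
wedge_head 0.84 [278. 238.] (np.float64(-127.9), np.float64(-83.1))
wedge_head 0.74 [156. 208.] (np.float64(-453.9), np.float64(38.4))
wedge_tip 0.77 [352. 239.] (np.float64(49.4), np.float64(-83.7))
wedge_tip 0.7 [123. 252.] (np.float64(-484.8), np.float64(-143.7))
tcp in bay (np.float64(-389.2), np.float64(-34.3)) z 0.1947877881983105 F bay [-0.7 -0.6 -0.2] op -0.0005536464636337384
16.55
```

View pics/c8m.png

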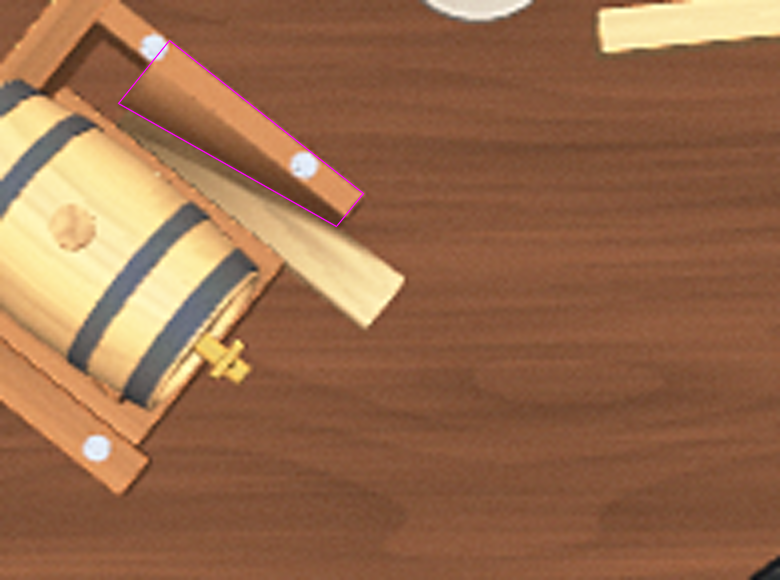

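View pics/c8n.png

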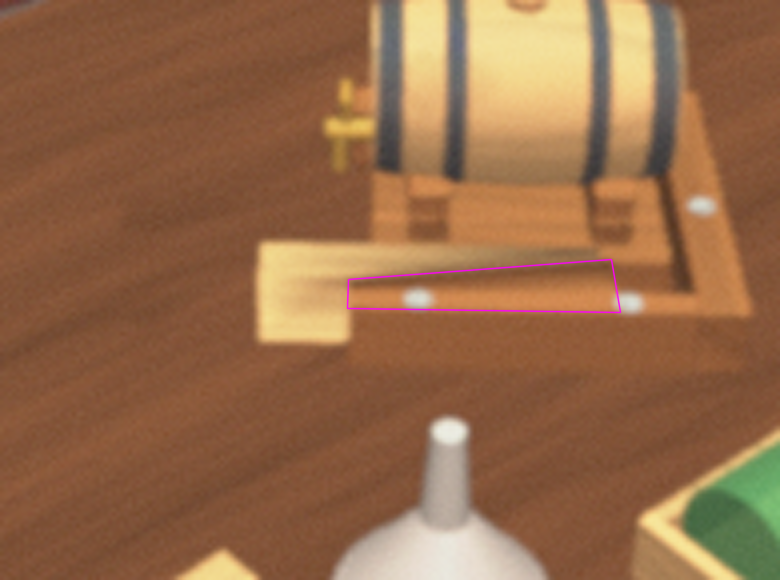

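View pics/c8s.png

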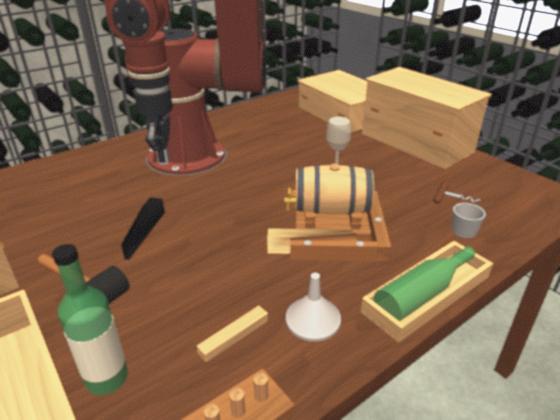

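```bash
cat > fin.py <<'E'
exec(open("chk.py").read().split("s=robot")[0])
ct=robot.get_image("top"); cs=robot.get_image("scene")
def P_(x,y):
    q=T(B,[(x,y,0)])[0]; return np.array([q[0],q[1],B[2]])
w=P_(-133.5,-93)
a,o,k=crop(ct,(265,165),k=5,w=120,h=110); b,o2,_=crop(cs,(320,235),k=5,w=120,h=110)
for I,c,oo in((a,ct,o),(b,cs,o2)):
    poly(I,c,w,[(x,y,45) for x,y in W],(255,0,0),k,oo)
    poly(I,c,B,[(-90,-75,36),(90,-75,36),(90,75,36),(-90,75,36)],(255,255,255),k,oo)
    poly(I,c,B,[(-100,75.5,45),(130,75.5,45)],(255,255,0),k,oo)
cv2.imwrite("pics/finA.png",a);cv2.imwrite("pics/finB.png",b)
E
python3 fin.py
```

```text
(no output)
```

View pics/finA.png

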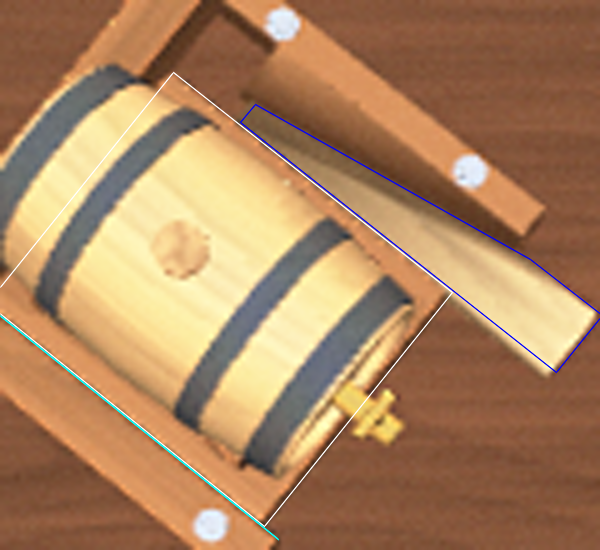

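View pics/finB.png

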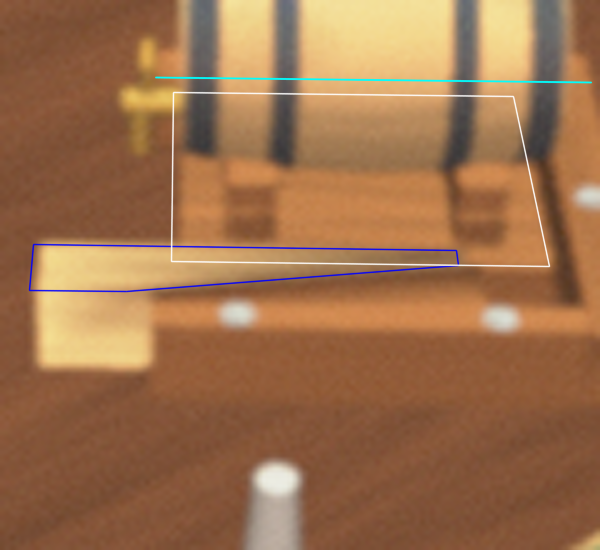

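The cradle outline meets the straight cheek's edge, and the wedge lies on its home outline within a couple of mm. Handing in.

```bash
python3 -c "
from workcell import robot
print(robot.hand_in())"
```

```text
the job is handed in; nothing more can be done
None
```

I set the wooden wedge in the gap with its straight face to the cradle and drove it home. It is jammed tight and released, and I handed the job in at about 17 s of the 54 s allowed. For the last stretch I let go of the wedge and pushed its end face with the closed fingers.

**Force:** the push rose from about 6 N to 15 N and then 25 N with no further movement, so everything is tight. The highest wrist force I read was about 27 N. The arm then backed well away.

**Final pictures:** the cradle meets the straight cheek, and the wedge lies on its computed home outline to within a few mm. The cask is upright, and the goblet, offcut and black look-alike have not visibly moved.

**Disagreements:**
- The networks put the wedge tip at x = 49 to 53 mm in the bay's frame, against 45 mm for home. That is a few mm deep, which is within their scatter and what a hard push allows.
- In the last top picture one wedge-head report fell on the offcut; I ignored it.

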